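# Let one tin out of the child-safe tin rack

## Task

Let the green tin, and only that one, out of the two-lane tin rack: press in its lane's child-safe handle, turn it fully to open and let it pop out there, so that the gate drops and the tin rolls down into the front tray by itself. Once the tin lies in the tray, press the handle in again, turn it fully back to shut and let it pop out locked. Do not touch the tins, leave the red tin held behind its gate and its handle alone, and do not disturb the jars and the plant.

Things in the scene. Friction and masses are not known exactly. Their poses are not given: they have to be found in the camera images.
- tin_rack: Bamboo rack, 342 x 246 mm, walls 85 mm high, fixed to the counter; origin at counter level near its middle, -x its front (the tray, roughly towards the robot), +y its left. Two lanes, centred on y = +60 and -60 mm, slope 5 degrees down to the front; floor 47 mm high at x = 0. A 25 mm orange gate in each lane at x = 30 mm holds a tin at x = about 67 mm.
- console (a point): Centre of the white console face that bridges both lanes, 92 x 246 mm, sloped 35 degrees towards the front, 170 mm above the counter, 20 mm in front of the rack's origin. One handle over each lane works that lane's gate.
- tray (a point): Middle of the front tray, the lower end of both lanes; a tin that has rolled out lies in its own lane against the front lip, its centre level with this point (145 mm in front of the rack's origin).
- green_tin: Green food tin, 70 mm diameter, 105 mm long, 0.3 to 0.6 kg, lying across its lane (left or right, it varies). Origin at its centre, y along its axis.
- red_tin: Red tin of the same size, in the other lane. Origin at its centre, y along its axis.
- left_handle (a joint): Turn of the left (+y lane) handle, rad, clockwise seen from above: 0 = shut (pointer to red dot, gate up), 1.3 = open (pointer to green dot, gate down), hard stops. Popped out at an end it is locked, about 0.05 play. It turns only if pressed in over 7 mm, against 0.05 N m friction. Let go between the ends it stays in, unlocked; let up at an end it pops out by itself.
- right_handle (a joint): Turn of the right (-y lane) handle, rad, clockwise seen from above: 0 = shut (pointer to red dot, gate up), 1.3 = open (pointer to green dot, gate down), hard stops. Popped out at an end it is locked, about 0.05 play. It turns only if pressed in over 7 mm, against 0.05 N m friction. Let go between the ends it stays in, unlocked; let up at an end it pops out by itself.
- left_press (a joint): How far the left handle is pressed in, m: 0 = popped out (locked when at an end), 0.010 = fully in, a hard stop. Spring: 5 N to start, 10 N fully in.
- right_press (a joint): How far the right handle is pressed in, m: 0 = popped out (locked when at an end), 0.010 = fully in, a hard stop. Spring: 5 N to start, 10 N fully in.
- left_grip (a point): Grip point of the left handle, turning with it: on its axis, mid-bar. Black bar 44 mm long, 14 thick, 38 tall, top 14 mm beyond this point; a 50 mm disc begins 24 mm below. z = turning axis, out of the console, 35 degrees from vertical towards the rack's front; press along -z. x = along the bar to the end with the white pointer; y = across it.
- right_grip (a point): Grip point of the right handle, turning with it: on its axis, mid-bar. Black bar 44 mm long, 14 thick, 38 tall, top 14 mm beyond this point; a 50 mm disc begins 24 mm below. z = turning axis, out of the console, 35 degrees from vertical towards the rack's front; press along -z. x = along the bar to the end with the white pointer; y = across it.
- spice_jar_a: Reddish spice jar with wooden lid, 64 mm diameter, 76 mm tall, left of the rack; origin at its underside.
- spice_jar_b: Yellow spice jar with wooden lid, same size, right of the rack; origin at its underside.
- plant: Succulent in a white bowl, 86 mm diameter, 100 mm tall, beside or behind the rack; origin at its underside.
Not all that is in view belongs to the job. What is shaped like the green_tin but purple is not meant. Of the things that look like the red_tin, the smaller one is meant.

How it is judged:
By the outcome, as a careful person would: the job done as asked, in the order asked, and still so for the second after the job is handed in, with the robot touching nothing.
It also fails if it takes over 48 s, if anything falls off the work surface, if the arm or the gripper's body presses on something with over 40 N, if the wrist force passes 120 N, or if a joint passes its speed limit or range.

## Robot

A 6-joint arm with a two-finger parallel gripper is mounted at the origin on the work surface. World frame = base frame: x ahead of the robot, y to its left, z up, the work surface at z = 0. Lengths are in mm, angles in rad, forces in N, time in s.
With the tool pointing down it reaches from about 325 to 750 mm from the base axis. Payload 7.6 kg.
Tool frame: the origin (TCP) lies at the centre of the arm's flange, where the gripper is bolted on; the fingertips stand 173 mm ahead of it and the grasp point (between the pads) lies 155 mm ahead of it; z points along the fingers, y is the direction in which the jaws open and shut (so a half turn about z gives the same grasp; the last joint's range is limited). The gripper opens to 85 mm and grips with 20 to 120 N. Pads are 22 mm wide; open, the fingers measure 114 mm over their backs; the gripper's body (76 mm by 85 mm) begins 54 mm behind the grasp point. The pads swing forward as they close: fully open they stand 13 mm farther back than shut.
Start: joints at [1.081, 0.052, 1.401, -0, 1.689, -0.07], TCP at [213.957, 479.428, 404.723] pointing down, gripper open.
Joint ranges: [-2.9, 2.9], [-0.91, 2.17], [0.12, 2.37], [-1.06, 4.2], [0.26, 2.73], [-2.93, 2.93]. Speed limits (rad/s): [2.57, 2.57, 3.01, 3.14, 3.14, 3.14].

## Interface

Orientations are given as a unit quaternion [x, y, z, w].
In Python, from station import arm, viewer gives the robot as it stands.
- The arm moves only by the tool carry_out, never from a script. Its argument "plan" is a list of rows, each an object with "offset": the shift along the tool's x, y, z in m, a list of three; "yaw": the turn about the tool's z in degrees; "claw": the opening in per cent of the stroke, from 0 (shut) to 100 (fully open). A call has exactly 8 rows; each row is the pose to reach, as a shift and turn from the pose commanded when the call began, along the tool's axes at that moment; what a row does not reach only later rows make up. A row lasts 1/8 s, in which the tool goes at most 62.5 mm and 10.7 degrees, less where a joint would pass 70% of its speed; a pose out of reach is approached as far as the arm can. A call with a gripper value outside its range is refused whole. The fingers move at their own pace and stop on an object; the grip force is fixed at half the most. Time passes only in rows, so rows that repeat a pose let the fingers close, or fill a call up. It gives the time, the measured TCP pose, the force and the opening at its end, in the units of the state.
- arm.get_state(): the state, without advancing time (a new reading comes with each control period).
- viewer.camera(name): name is "scene" or "top" or "wrist"; returns a dict with "frame" (384x512x3 uint8, red, green, blue), "camera_matrix" (3x3 intrinsics, pixels), "R" (3x3) and "t" (3): a world point X has camera coordinates R X + t. Camera axes: x right, y down, z forward; pixel columns grow to the right and rows downward; lengths in mm; the calibration is good to about 2 mm. A picture is of the moment at which its call begins. There is no depth.
- arm.hand_in(): hands the job in, once; it reports no verdict.
The state is a dict: "time_s": time; "joint_positions": joint angles; "qvel": joint speeds; "effort": joint torques, N m; "eef_pos": TCP position; "tcp_rot": TCP orientation; "contact_force": force on the tool from outside, world axes, zero at the start; "torque": the same for the moment, N m; "grip_width": finger opening in mm.
Only numpy, scipy, OpenCV 4.12 (cv2) and the standard library are available. Lean on these libraries where they do the work, as an engineer would, in place of code of your own. Each camera call takes 0.05 s, during which the arm holds its last target. There are 200 camera calls.

## Working session

There is one attempt and no reset: what is moved stays moved. The work goes in short steps, Python scripts to look and compute and a tool call to move; the robot and the scene stay as the last step left them, time stands still between calls to the robot, and variables do not carry over. Pictures are saved under pics/ and viewed, about 8 in all and at most 12, crops included, and the job is handed in when it is done.

Besides the shell and the picture viewer there is one more tool, called in YAML: its name, and indented under it one key for each argument. carry_out: Moves the arm, as the interface text tells. Its arguments: {"type":"object","properties":{"plan":{"type":"array"}},"required":["plan"]}

```bash
ls; mkdir -p pics
python3 - <<'E'
from station import arm, viewer
import cv2,numpy as np,pickle
print(arm.get_state())
d={n:viewer.camera(n) for n in("scene","top")}
pickle.dump(d,open('c.pkl','wb'))
im=np.hstack([cv2.resize(d[n]["frame"],(400,300)) for n in d])
for n in d: print(n,d[n]["camera_matrix"].tolist(),d[n]["R"].tolist(),d[n]["t"])
cv2.imwrite('pics/s.png',cv2.resize(d["scene"]["frame"][:,:,::-1],(800,600),interpolation=cv2.INTER_CUBIC))
cv2.imwrite('pics/t.png',cv2.resize(d["top"]["frame"][:,:,::-1],(800,600),interpolation=cv2.INTER_CUBIC))
E
```

```text
pics
{'time_s': 0.0, 'joint_positions': array([ 1.08065590e+00,  5.28550474e-02,  1.40174877e+00, -2.29600487e-05,
        1.68860268e+00, -7.03101249e-02]), 'qvel': array([-2.17852411e-05, -2.42584072e-05,  7.31880664e-04,  8.54198307e-04,
       -7.89913603e-04, -1.21391913e-04]), 'effort': array([ 3.26765739e-04, -3.81668401e+01, -3.60186303e+01, -4.69781253e-05,
        6.14530101e-03,  7.15032957e-05]), 'eef_pos': array([213.96511094, 479.38815242, 403.85049891]), 'tcp_rot': array([ 2.08378155e-01,  9.78048002e-01, -7.78599119e-04, -2.12215128e-04]), 'contact_force': array([-0.07649321, -0.34612409,  0.34383584]), 'torque': array([ 0.03391569, -0.03724602, -0.02470593]), 'grip_width': 85.8785244629559}
scene [[376.54873668819175, 0.0, 259.8670629421274], [0.0, 376.54873668819175, 188.0075806547581], [0.0, 0.0, 1.0]] [[-0.13333216314009463, 0.9908685096739861, 0.020053199466357693], [0.6708004378152342, 0.10512124443602885, -0.7341500504631945], [-0.7295541836623746, -0.08443411931603839, -0.6786910730192727]] [  34.679305   -299.14328882 1451.36164929]
top [[395.5540088573242, 0.0, 257.43528676766437], [0.0, 395.5540088573242, 188.15311481670398], [0.0, 0.0, 1.0]] [[0.026635787539357438, -0.9996448922186061, 0.0007901160735695558], [-0.983616498542685, -0.026349664404919655, -0.1783375422629126], [0.1782950325073199, 0.003972989680279327, -0.9839690527329678]] [  18.78657398  599.26269354 1215.99774211]
```

View pics/s.png

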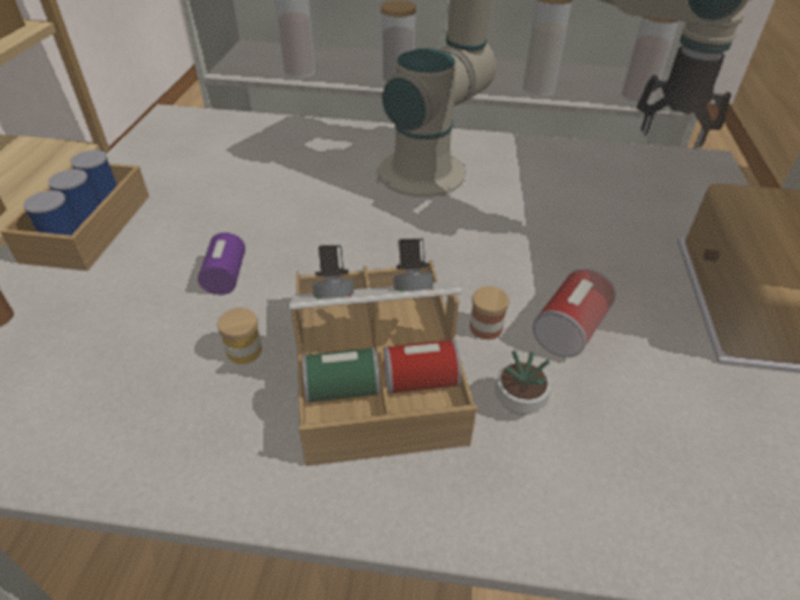

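View pics/t.png

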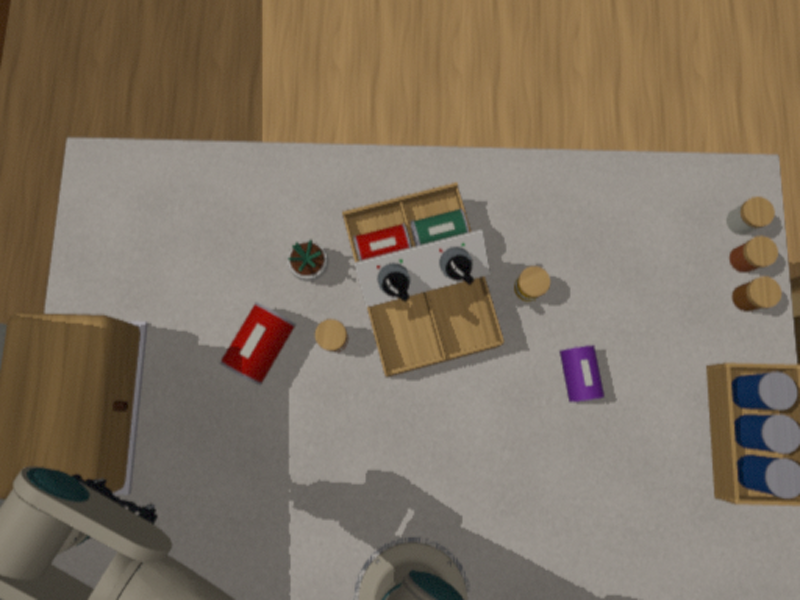

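The top view (800x600) shows the green tin in the rack at (441,227), in the right (-y) lane. The purple look-alike is at (582,373). The red tin in the rack is at (383,243) and a larger red one lies outside at (258,343). I'll confirm this in an enlarged crop.

Run:
```python
import cv2,pickle
d=pickle.load(open('c.pkl','rb'))
f=d["top"]["frame"][110:250,210:330,::-1]
cv2.imwrite('pics/tc.png',cv2.resize(f,None,fx=4.2,fy=4.2,interpolation=cv2.INTER_CUBIC))
```

```text
(no output)
```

View pics/tc.png

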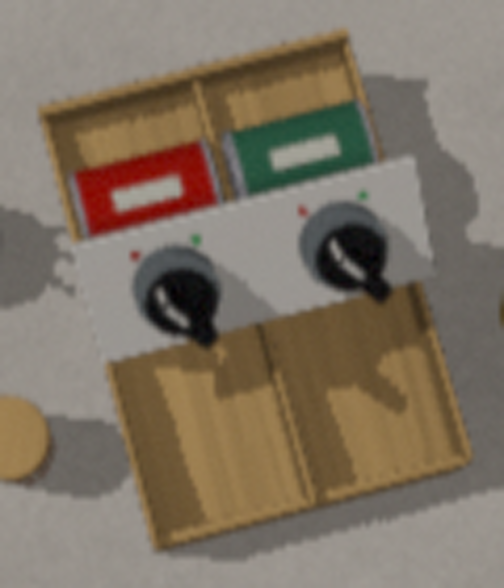

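```bash
cat > h.py <<'E'
import numpy as np,cv2,pickle
from scipy.optimize import least_squares
from scipy.spatial.transform import Rotation as Rn
def proj(c,X):
    p=(c["R"]@np.atleast_2d(X).T).T+c["t"]; q=(np.array(c["camera_matrix"])@p.T).T
    return q[:,:2]/q[:,2:]
def world(p,X): # rack->world
    c,s=np.cos(p[2]),np.sin(p[2]); X=np.atleast_2d(X)
    return X@np.array([[c,s,0],[-s,c,0],[0,0,1]])+[p[0],p[1],0]
a=np.radians(35)
n=np.array([-np.sin(a),0,np.cos(a)]);u=np.array([np.cos(a),0,np.sin(a)]);l=np.array([0,1.,0])
def handle(th,h,side,pts): # pts in grip frame, th = turn; rack frame
    bx=np.cos(.65-th)*u+np.sin(.65-th)*l; by=np.cross(n,bx)
    return np.array([-20,60*side,170])+n*h+np.atleast_2d(pts)@np.array([bx,by,n])
E
python3 - <<'E'
from h import *
d=pickle.load(open('c.pkl','rb'))
pt=(np.array([(40,108),(347,30),(470,462),(155,550),(75,242),(412,157),(432,275),(110,362)])+.5)/4.2-.5+[210,110]
ps=(np.array([(303,463),(470,443),(292,303),(461,292)])+.5)*.64-.5
dx,dz=46*np.cos(a),46*np.sin(a)
X=np.array([(171,123,85),(171,-123,85),(-171,-123,85),(-171,123,85),(-20+dx,123,170+dz),(-20+dx,-123,170+dz),(-20-dx,-123,170-dz),(-20-dx,123,170-dz)])
Xs=np.array([(171,-123,0),(171,123,0),(-20+dx,-123,170+dz),(-20+dx,123,170+dz)])
def f(p,full=0): return np.r_[(proj(d["top"],world(p,X))-pt).ravel(),(proj(d["scene"],world(p,Xs))-ps).ravel()]
r=least_squares(f,[450,-30,.2],loss='soft_l1',x_scale=[10,10,.1]); print(r.x,f(r.x).reshape(-1,2).round(1).tolist())
np.save('p.npy',r.x)
out=[]
for h in (40,48,56):
  for nm,(x0,y0,x1,y1) in (("top",(255,140,310,190)),("scene",(190,140,240,195))):
    k=7;im=cv2.resize(d[nm]["frame"][y0:y1,x0:x1,::-1],None,fx=k,fy=k,interpolation=cv2.INTER_CUBIC)
    P=handle(0,h,-1,[(22,7,14),(22,-7,14),(-22,-7,14),(-22,7,14)])
    C=handle(0,h,-1,[(25*np.cos(t),25*np.sin(t),-24) for t in np.linspace(0,6.28,30)])
    for Q,col in((P,(0,255,255)),(C,(255,0,255))):
      q=((proj(d[nm],world(r.x,Q))-[x0,y0]+.5)*k-.5).round().astype(np.int32)
      cv2.polylines(im,[q],True,col,1)
    out.append(cv2.resize(im,(266,290)))
cv2.imwrite('pics/h.png',np.vstack([np.hstack(out[0::2]),np.hstack(out[1::2])]))
E
```

```text
[ 6.36645437e+02 -6.04752310e-01  2.81619567e-01] [[-0.9, -1.5], [-0.1, -1.3], [0.2, -2.3], [-2.0, -3.0], [-0.4, 4.1], [1.9, 3.4], [1.8, 3.7], [-1.3, 3.4], [0.8, 4.4], [0.4, 4.4], [-2.5, -3.0], [-1.0, -5.3]]
```

View pics/h.png

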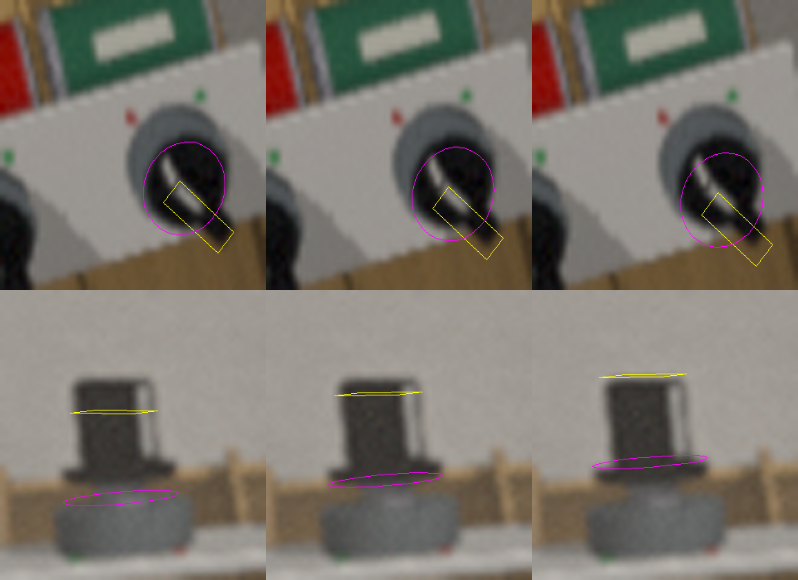

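Run:
```python
from h import *
d=pickle.load(open('c.pkl','rb'))
pt=(np.array([(40,108),(347,30),(470,462),(155,550),(75,242),(412,157),(432,275),(110,362)])+.5)/4.2-.5+[210,110]
ps=(np.array([(303,463),(470,443),(292,303),(461,292)])+.5)*.64-.5
dx,dz=46*np.cos(a),46*np.sin(a)
X=np.array([(171,123,85),(171,-123,85),(-171,-123,85),(-171,123,85),(-20+dx,123,170+dz),(-20+dx,-123,170+dz),(-20-dx,-123,170-dz),(-20-dx,123,170-dz)])
Xs=np.array([(171,-123,0),(171,123,0),(-20+dx,-123,170+dz),(-20+dx,123,170+dz)])
def f(p):
    A,B=X.copy(),Xs.copy(); A[:4,0]+=p[3]; B[:2,0]+=p[3]
    return np.r_[(proj(d["top"],world(p,A))-pt).ravel(),(proj(d["scene"],world(p,B))-ps).ravel()]
r=least_squares(f,[450,-30,.2,-10],loss='soft_l1',x_scale=[10,10,.1,10]); print(r.x,f(r.x).reshape(-1,2).round(1).tolist())
np.save('p.npy',r.x)
out=[]
for h in (44,50,56):
  for nm,(x0,y0,x1,y1) in (("top",(255,140,310,190)),("scene",(190,140,240,195))):
    k=7;im=cv2.resize(d[nm]["frame"][y0:y1,x0:x1,::-1],None,fx=k,fy=k,interpolation=cv2.INTER_CUBIC)
    P=handle(0,h,-1,[(22,7,14),(22,-7,14),(-22,-7,14),(-22,7,14)])
    C=handle(0,h,-1,[(25*np.cos(t),25*np.sin(t),-24) for t in np.linspace(0,6.28,30)])
    for Q,col in((P,(0,255,255)),(C,(255,0,255))):
      q=((proj(d[nm],world(r.x,Q))-[x0,y0]+.5)*k-.5).round().astype(np.int32)
      cv2.polylines(im,[q],True,col,1)
    out.append(cv2.resize(im,(266,290)))
  G=world(r.x,handle(0,h,-1,[0,0,0])); print(h,G)
cv2.imwrite('pics/h2.png',np.vstack([np.hstack(out[0::2]),np.hstack(out[1::2])]))
```

```text
[ 6.47580983e+02  2.65703316e+00  2.82718724e-01 -2.02170811e+01] [[-0.3, 1.1], [0.5, 1.2], [1.0, 0.4], [-1.2, -0.2], [-1.4, 0.4], [0.8, -0.3], [0.7, 0.0], [-2.2, -0.2], [0.8, 1.0], [-0.3, 1.1], [-2.4, 0.7], [0.2, -2.0]]
44 [[620.87756652 -67.58075269 206.04268995]]
50 [[617.57273191 -68.54080769 210.95760221]]
56 [[614.2678973  -69.50086268 215.87251448]]
```

View pics/h2.png

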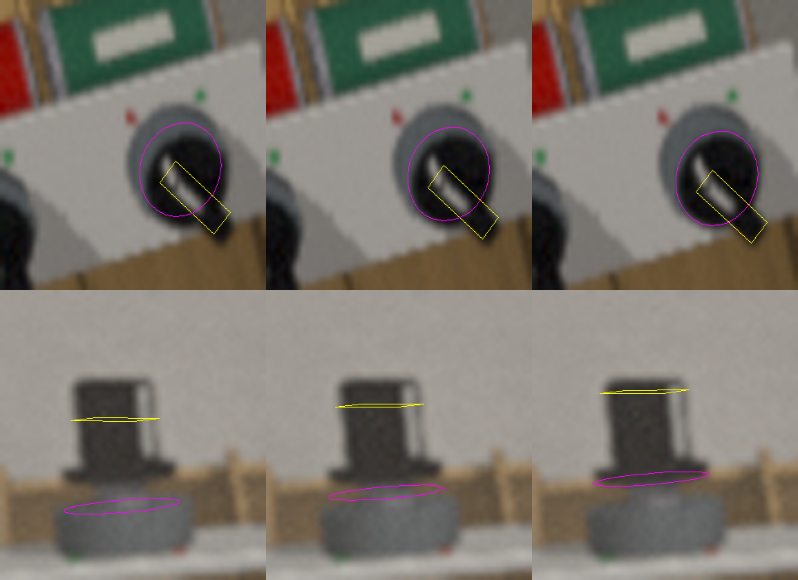

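The overlay puts the right handle's grip point about 59 mm out from the face, at roughly (612,-70,218). The tool can't be tilted, so I'll grip with it vertical and use yaw. First move is to hover above the handle.

carry_out:
  plan:
    - {"offset":[0,0,-0.06],"yaw":0,"claw":100}
    - {"offset":[-0.05,-0.029,-0.06],"yaw":10,"claw":50}
    - {"offset":[-0.1,-0.058,-0.06],"yaw":20,"claw":50}
    - {"offset":[-0.15,-0.087,-0.06],"yaw":30,"claw":50}
    - {"offset":[-0.2,-0.116,-0.06],"yaw":40,"claw":50}
    - {"offset":[-0.25,-0.145,-0.06],"yaw":50,"claw":50}
    - {"offset":[-0.3,-0.173,-0.06],"yaw":60,"claw":50}
    - {"offset":[-0.35,-0.202,-0.06],"yaw":70,"claw":50}

```text
time_s: 1.1
eef_pos: [452.0, 150.6, 464.4]
tcp_rot: [0.734, 0.68, -0.0, -0.0]
contact_force: [0.8, 0.8, -0.0]
grip_width: 42.5
```

```bash
cat >> h.py <<'E'
def go(s,target,ang=None):
    """offset (m, tool axes) and yaw (deg) to a world TCP position and tool-x heading (deg)"""
    R=Rn.from_quat(s["tcp_rot"]).as_matrix(); o=R.T@(np.array(target)-s["eef_pos"])/1000
    cur=np.degrees(np.arctan2(R[1,0],R[0,0]))
    print("pos",s["eef_pos"].round(1),"head",cur.round(1),"tilt",R[:,2].round(3),"off",o.round(4),"yaw",None if ang is None else round((cur-ang+180)%360-180,1),"F",np.round(s["contact_force"],1),"M",np.round(s["torque"],2),"w",round(s["grip_width"],1),"t",s["time_s"],"q6",round(s["joint_positions"][5],2))
E
python3 -c "
from h import *
from station import arm
go(arm.get_state(),(612.5,-70,464),53)"
```

```text
pos [452.  150.6 464.4] head 85.6 tilt [-0.  0. -1.] off [-0.2077  0.1769  0.0003] yaw 32.6 F [ 0.8  0.8 -0. ] M [ 0.02 -0.04 -0.  ] w 42.5 t 1.1 q6 0.32
```

carry_out:
  plan:
    - {"offset":[-0.042,0.035,0],"yaw":10,"claw":50}
    - {"offset":[-0.083,0.07,0],"yaw":20,"claw":50}
    - {"offset":[-0.125,0.106,0],"yaw":30,"claw":50}
    - {"offset":[-0.166,0.141,0],"yaw":32.6,"claw":50}
    - {"offset":[-0.208,0.177,0],"yaw":32.6,"claw":50}
    - {"offset":[-0.208,0.177,0],"yaw":32.6,"claw":50}
    - {"offset":[-0.208,0.177,0],"yaw":32.6,"claw":50}
    - {"offset":[-0.208,0.177,0],"yaw":32.6,"claw":50}

```text
time_s: 2.1
eef_pos: [612.6, -66.6, 465.4]
tcp_rot: [0.893, 0.45, 0.0, 0.0]
contact_force: [1.2, -0.7, -0.3]
grip_width: 42.8
```

Run:
```python
from h import *
from station import arm,viewer
go(arm.get_state(),(612.5,-70,464),53)
c=viewer.camera("wrist"); p=np.load('p.npy'); h=59
print((-c["R"].T@c["t"]).round(0))
im=cv2.resize(c["frame"][:,:,::-1],None,fx=1.5,fy=1.5,interpolation=cv2.INTER_CUBIC)
for Q,col in((handle(0,h,-1,[(22,7,14),(22,-7,14),(-22,-7,14),(-22,7,14)]),(0,255,255)),(handle(0,h,-1,[(25*np.cos(t),25*np.sin(t),-24) for t in np.linspace(0,6.28,30)]),(255,0,255))):
  cv2.polylines(im,[((proj(c,world(p,Q))+.5)*1.5-.5).round().astype(np.int32)],True,col,1)
cv2.imwrite('pics/w1.png',im); pickle.dump(c,open('w.pkl','wb'))
```

```text
pos [612.6 -66.6 465.4] head 53.4 tilt [ 0.001  0.    -1.   ] off [-0.0028  0.002   0.0014] yaw 0.4 F [ 1.2 -0.7 -0.3] M [-0.02  0.05  0.03] w 42.8 t 2.1 q6 0.47
[655. -10. 436.]
```

View pics/w1.png

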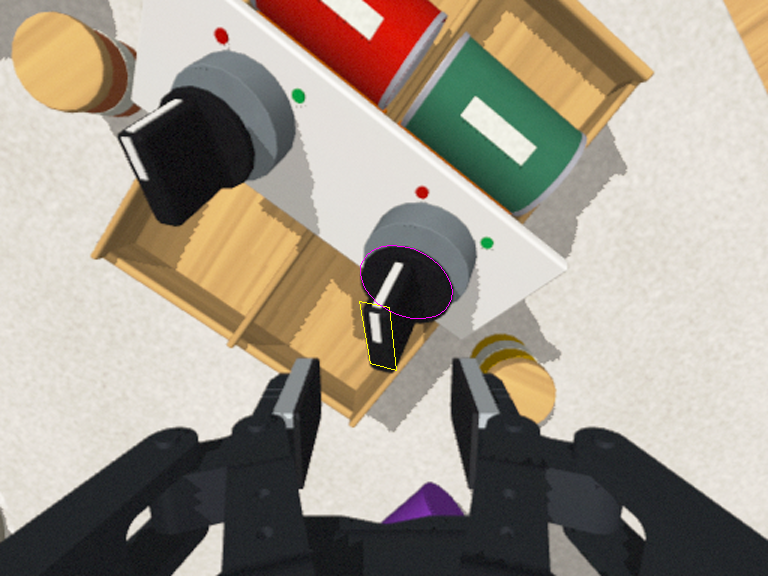

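The wrist view shows the handle model overlay on the right handle's bar, top at about (378,337), within about 3 px. The green tin at (500,130) is behind that same console half, so the right handle is the correct one. The purple tin is outside the rack at (430,505), and the red one in the rack is behind the left handle. Next I'll lower partway.

```bash
python3 -c "
from h import *
from station import arm
go(arm.get_state(),(609.3,-71,425),53)"
```

```text
pos [612.6 -66.5 465.6] head 53.4 tilt [ 0.001 -0.    -1.   ] off [-0.0056  0.      0.0406] yaw 0.4 F [-0.1  0.   0.6] M [-0.    0.06  0.  ] w 42.3 t 2.15 q6 0.47
```

carry_out:
  plan:
    - {"offset":[-0.0056,0,0.02],"yaw":0,"claw":50}
    - {"offset":[-0.0056,0,0.04],"yaw":0,"claw":50}
    - {"offset":[-0.0056,0,0.06],"yaw":0,"claw":50}
    - {"offset":[-0.0056,0,0.07],"yaw":0,"claw":50}
    - {"offset":[-0.0056,0,0.08],"yaw":0,"claw":50}
    - {"offset":[-0.0056,0,0.087],"yaw":0,"claw":50}
    - {"offset":[-0.0056,0,0.087],"yaw":0,"claw":50}
    - {"offset":[-0.0056,0,0.087],"yaw":0,"claw":50}

```text
time_s: 3.15
eef_pos: [609.8, -72.2, 378.3]
tcp_rot: [0.894, 0.449, 0.0, 0.0]
contact_force: [0.0, -0.3, 0.7]
grip_width: 42.4
```

Run:
```python
from h import *
from station import arm,viewer
go(arm.get_state(),(609.3,-71,378),53)
c=viewer.camera("wrist")
im=c["frame"][150:384,130:390,::-1]
cv2.imwrite('pics/w2.png',cv2.resize(im,None,fx=2.5,fy=2.5,interpolation=cv2.INTER_CUBIC))
```

```text
pos [609.8 -72.2 378.3] head 53.3 tilt [ 0.001 -0.    -1.   ] off [ 0.0006 -0.0011  0.0003] yaw 0.3 F [ 0.  -0.3  0.7] M [ 0.04 -0.01 -0.02] w 42.4 t 3.15 q6 0.46
```

View pics/w2.png

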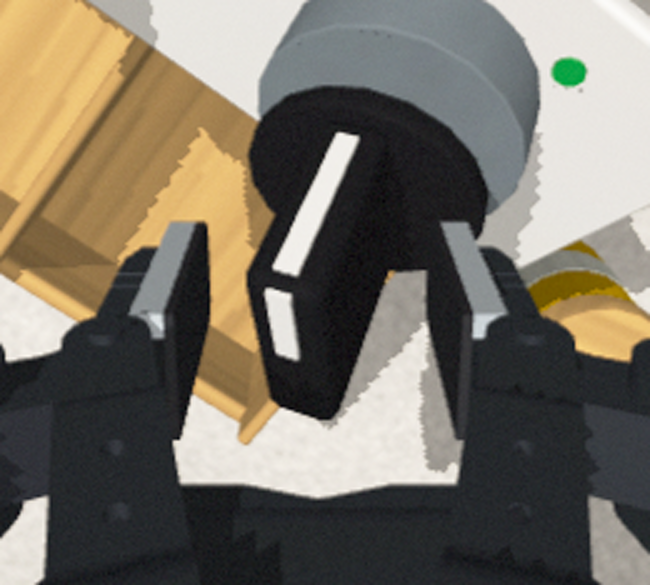

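The wrist crop shows the bar (top about 265–345, 270–410) between the open pads at x=205 and x=430, with clear space on both sides. Closing.

carry_out:
  plan:
    - {"offset":[0,0,0],"yaw":0,"claw":30}
    - {"offset":[0,0,0],"yaw":0,"claw":20}
    - {"offset":[0,0,0],"yaw":0,"claw":0}
    - {"offset":[0,0,0],"yaw":0,"claw":0}
    - {"offset":[0,0,0],"yaw":0,"claw":0}
    - {"offset":[0,0,0],"yaw":0,"claw":0}
    - {"offset":[0,0,0],"yaw":0,"claw":0}
    - {"offset":[0,0,0],"yaw":0,"claw":0}

```text
time_s: 4.2
eef_pos: [610.2, -73.1, 379.7]
tcp_rot: [0.894, 0.448, 0.002, 0.003]
contact_force: [4.0, -4.5, 3.0]
grip_width: 19.9
```

Run:
```python
from h import *
from station import arm
s=arm.get_state()
nw=np.array([-.551,-.160,.819])
go(s,s["eef_pos"]-10*nw,53)
```

```text
pos [610.2 -73.1 379.7] head 53.3 tilt [ 0.007 -0.003 -1.   ] off [0.0046 0.0034 0.0082] yaw 0.3 F [ 4.  -4.5  3. ] M [-1.51 -1.69 -0.35] w 19.9 t 4.2 q6 0.46
```

carry_out:
  plan:
    - {"offset":[0.001,0.0007,0.0016],"yaw":0,"claw":0}
    - {"offset":[0.002,0.0014,0.0033],"yaw":0,"claw":0}
    - {"offset":[0.003,0.002,0.005],"yaw":0,"claw":0}
    - {"offset":[0.004,0.0027,0.0066],"yaw":0,"claw":0}
    - {"offset":[0.0046,0.0034,0.0082],"yaw":0,"claw":0}
    - {"offset":[0.0051,0.0037,0.009],"yaw":0,"claw":0}
    - {"offset":[0.0051,0.0037,0.009],"yaw":0,"claw":0}
    - {"offset":[0.0051,0.0037,0.009],"yaw":0,"claw":0}

```text
time_s: 5.2
eef_pos: [615.8, -71.7, 371.7]
tcp_rot: [0.894, 0.448, 0.001, 0.003]
contact_force: [-2.1, -5.7, 9.0]
grip_width: 19.1
```

Run:
```python
from h import *
from station import arm
s=arm.get_state()
print(s["contact_force"]@np.array([-.551,-.160,.819]))
go(s,s["eef_pos"],-21)
```

```text
9.437114194234056
pos [615.8 -71.7 371.7] head 53.2 tilt [ 0.005 -0.004 -1.   ] off [0. 0. 0.] yaw 74.2 F [-2.1 -5.7  9. ] M [-1.66 -0.5  -0.64] w 19.1 t 5.2 q6 0.47
```

Force along the handle axis is 9.4 N after about 10 mm of travel, so the handle is pressed in. Turning now.

carry_out:
  plan:
    - {"offset":[0.0005,0.0003,0.0008],"yaw":5,"claw":0}
    - {"offset":[0.0005,0.0003,0.0008],"yaw":10,"claw":0}
    - {"offset":[0.0005,0.0003,0.0008],"yaw":15,"claw":0}
    - {"offset":[0.0005,0.0003,0.0008],"yaw":21,"claw":0}
    - {"offset":[0.0005,0.0003,0.0008],"yaw":27,"claw":0}
    - {"offset":[0.0005,0.0003,0.0008],"yaw":33,"claw":0}
    - {"offset":[0.0005,0.0003,0.0008],"yaw":39,"claw":0}
    - {"offset":[0.0005,0.0003,0.0008],"yaw":39,"claw":0}

```text
time_s: 6.2
eef_pos: [615.7, -69.4, 371.1]
tcp_rot: [0.992, 0.125, 0.001, -0.001]
contact_force: [-8.9, 2.7, 12.9]
grip_width: 13.3
```

Run:
```python
from h import *
from station import arm
s=arm.get_state()
print(s["contact_force"]@np.array([-.551,-.160,.819]))
go(s,s["eef_pos"],-21)
```

```text
15.07508243624911
pos [615.7 -69.4 371.1] head 14.4 tilt [ 0.001  0.002 -1.   ] off [0. 0. 0.] yaw 35.4 F [-8.9  2.7 12.9] M [0.95 1.14 0.31] w 13.3 t 6.2 q6 1.15
```

Grip width is now 13.3 mm, with the pads flat on the bar at mid-turn, so it is turning as expected. Continuing to the open end with a little overshoot.

carry_out:
  plan:
    - {"offset":[0,0,0],"yaw":6,"claw":0}
    - {"offset":[0,0,0],"yaw":12,"claw":0}
    - {"offset":[0,0,0],"yaw":18,"claw":0}
    - {"offset":[0,0,0],"yaw":24,"claw":0}
    - {"offset":[0,0,0],"yaw":30,"claw":0}
    - {"offset":[0,0,0],"yaw":35,"claw":0}
    - {"offset":[0,0,0],"yaw":39,"claw":0}
    - {"offset":[0,0,0],"yaw":42,"claw":0}

```text
time_s: 7.2
eef_pos: [614.9, -64.1, 373.7]
tcp_rot: [0.972, -0.234, -0.003, -0.008]
contact_force: [-69.3, 36.5, 64.5]
grip_width: 13.5
```

Run:
```python
from h import *
from station import arm,viewer
s=arm.get_state()
print(s["contact_force"]@np.array([-.551,-.160,.819]))
go(s,s["eef_pos"]+10*np.array([-.551,-.160,.819]),-21)
c=viewer.camera("wrist")
cv2.imwrite('pics/w3.png',c["frame"][:,:,::-1])
```

```text
85.1652774549626
pos [614.9 -64.1 373.7] head -27.0 tilt [-0.002  0.016 -1.   ] off [-0.0043  0.0038 -0.0082] yaw -6.0 F [-69.3  36.5  64.5] M [11.54 11.49  3.36] w 13.5 t 7.2 q6 1.88
```

View pics/w3.png

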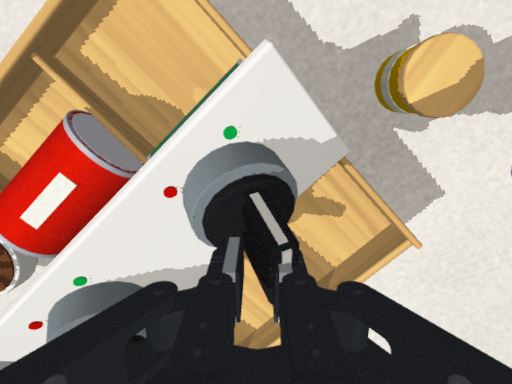

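The wrist force is about 100 N, so I'm easing the overshoot right away before checking the handle angle.

carry_out:
  plan:
    - {"offset":[0,0,0],"yaw":-3,"claw":0}
    - {"offset":[0,0,0],"yaw":-6,"claw":0}
    - {"offset":[0,0,0],"yaw":-9,"claw":0}
    - {"offset":[0,0,0],"yaw":-9,"claw":0}
    - {"offset":[0,0,0],"yaw":-9,"claw":0}
    - {"offset":[0,0,0],"yaw":-9,"claw":0}
    - {"offset":[0,0,0],"yaw":-9,"claw":0}
    - {"offset":[0,0,0],"yaw":-9,"claw":0}

```text
time_s: 8.25
eef_pos: [611.9, -67.4, 375.9]
tcp_rot: [0.987, -0.16, -0.008, -0.003]
contact_force: [-61.4, 13.6, 46.1]
grip_width: 13.5
```

Run:
```python
from h import *
from station import arm,viewer
s=arm.get_state()
go(s,s["eef_pos"]+10*np.array([-.551,-.160,.819]),-21)
c=viewer.camera("wrist");t=viewer.camera("top");p=np.load('p.npy')
im=cv2.resize(c["frame"][100:300,150:350,::-1],None,fx=2.9,fy=2.9,interpolation=cv2.INTER_CUBIC)
for th,col in((.65,(0,0,255)),(1.0,(0,255,255)),(1.3,(0,255,0))):
  Q=handle(th,49,-1,[(22,7,14),(22,-7,14),(-22,-7,14),(-22,7,14)])
  cv2.polylines(im,[((proj(c,world(p,Q))-[150,100]+.5)*2.9-.5).round().astype(np.int32)],True,col,1)
im2=cv2.resize(t["frame"][125:250,220:310,::-1],(216,300),interpolation=cv2.INTER_CUBIC)
o=np.zeros((580,800,3),np.uint8);o[:,:580]=im;o[:300,582:798]=im2
cv2.imwrite('pics/w4.png',o)
```

```text
pos [611.9 -67.4 375.9] head -18.4 tilt [-0.014  0.008 -1.   ] off [-0.0049  0.0032 -0.0081] yaw 2.6 F [-61.4  13.6  46.1] M [4.05 9.57 1.2 ] w 13.5 t 8.25 q6 1.72
```

View pics/w4.png

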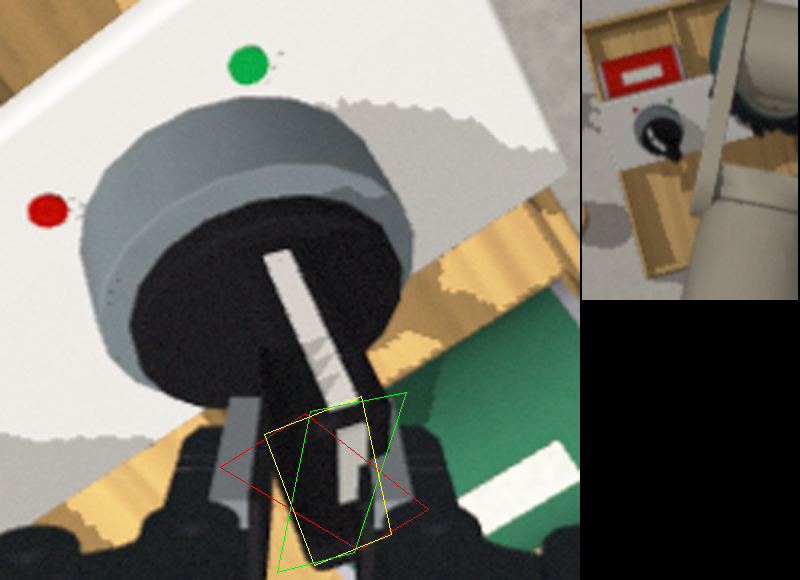

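The green tin has rolled into the tray and shows at the lower right of the crop. The bar's overlay matches about 1.0–1.1 rad, so it isn't fully at the end yet. The 70 N along the axis comes from the fingertips bottoming on the disc, so I'll back out slightly along the axis and re-measure.

carry_out:
  plan:
    - {"offset":[-0.0005,0.0003,-0.0008],"yaw":0,"claw":0}
    - {"offset":[-0.001,0.0006,-0.0016],"yaw":0,"claw":0}
    - {"offset":[-0.0015,0.001,-0.0024],"yaw":0,"claw":0}
    - {"offset":[-0.002,0.0013,-0.0032],"yaw":0,"claw":0}
    - {"offset":[-0.002,0.0013,-0.0032],"yaw":0,"claw":0}
    - {"offset":[-0.002,0.0013,-0.0032],"yaw":0,"claw":0}
    - {"offset":[-0.002,0.0013,-0.0032],"yaw":0,"claw":0}
    - {"offset":[-0.002,0.0013,-0.0032],"yaw":0,"claw":0}

```text
time_s: 9.35
eef_pos: [610.9, -67.6, 375.8]
tcp_rot: [0.987, -0.159, -0.006, -0.003]
contact_force: [-45.4, 13.8, 31.3]
grip_width: 13.3
```

Run:
```python
from h import *
from station import arm
s=arm.get_state()
nw=np.array([-.551,-.160,.819])
print(s["contact_force"]@nw)
go(s,s["eef_pos"]+10*nw,-21)
```

```text
48.44090882548201
pos [610.9 -67.6 375.8] head -18.3 tilt [-0.012  0.009 -1.   ] off [-0.0048  0.0032 -0.0081] yaw 2.7 F [-45.4  13.8  31.3] M [4.18 6.64 1.09] w 13.3 t 9.35 q6 1.72
```

carry_out:
  plan:
    - {"offset":[-0.001,0.0006,-0.0016],"yaw":0,"claw":0}
    - {"offset":[-0.002,0.0013,-0.0032],"yaw":0,"claw":0}
    - {"offset":[-0.0025,0.0016,-0.004],"yaw":0,"claw":0}
    - {"offset":[-0.0025,0.0016,-0.004],"yaw":3,"claw":0}
    - {"offset":[-0.0025,0.0016,-0.004],"yaw":6,"claw":0}
    - {"offset":[-0.0025,0.0016,-0.004],"yaw":9,"claw":0}
    - {"offset":[-0.0025,0.0016,-0.004],"yaw":9,"claw":0}
    - {"offset":[-0.0025,0.0016,-0.004],"yaw":9,"claw":0}

```text
time_s: 10.35
eef_pos: [609.8, -66.0, 376.3]
tcp_rot: [0.972, -0.234, -0.005, -0.006]
contact_force: [-23.3, 23.3, 11.4]
grip_width: 13.5
```

Run:
```python
from h import *
from station import arm,viewer
s=arm.get_state()
nw=np.array([-.551,-.160,.819])
print(s["contact_force"]@nw)
go(s,s["eef_pos"]+10*nw,-21)
c=viewer.camera("wrist");p=np.load('p.npy')
pickle.dump(c,open('w5.pkl','wb'))
o=[]
for h in (49,55):
  im=cv2.resize(c["frame"][120:320,180:310,::-1],None,fx=2.9,fy=2.9,interpolation=cv2.INTER_CUBIC)
  for th,col in((1.0,(0,255,255)),(1.3,(0,255,0))):
    for Q in(handle(th,h,-1,[(22,7,14),(22,-7,14),(-22,-7,14),(-22,7,14)]),handle(th,h,-1,[(22,7,14),(22,7,-24),(22,-7,-24),(22,-7,14)])):
      cv2.polylines(im,[((proj(c,world(p,Q))-[180,120]+.5)*2.9-.5).round().astype(np.int32)],True,col,1)
  o.append(im)
cv2.imwrite('pics/w5.png',np.hstack(o))
```

```text
18.475262212910295
pos [609.8 -66.  376.3] head -27.1 tilt [-0.008  0.015 -1.   ] off [-0.0043  0.0039 -0.0082] yaw -6.1 F [-23.3  23.3  11.4] M [6.45 2.81 1.6 ] w 13.5 t 10.35 q6 1.87
```

View pics/w5.png

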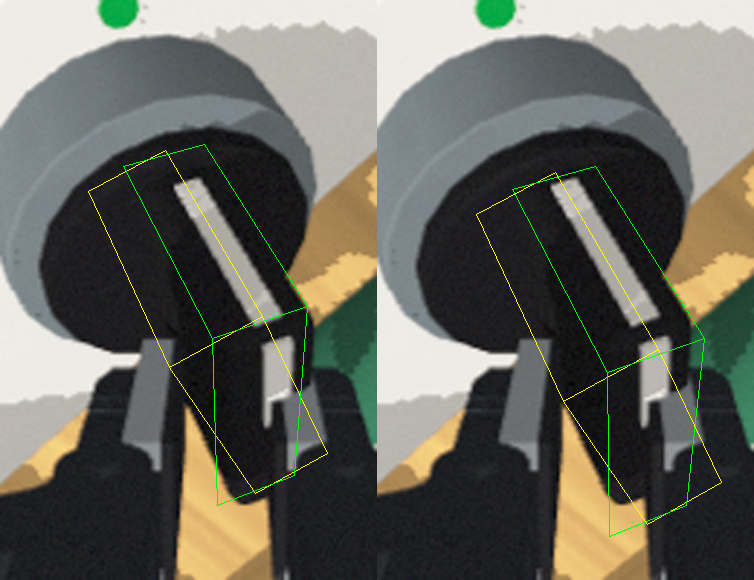

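The pointer face and bar top now match the 1.3 rad (green) overlay with the handle pressed in (left panel), so it's at the open end. Letting it up along its axis, then opening the jaws.

carry_out:
  plan:
    - {"offset":[-0.001,0.0009,-0.002],"yaw":0,"claw":0}
    - {"offset":[-0.002,0.0018,-0.004],"yaw":0,"claw":0}
    - {"offset":[-0.003,0.0027,-0.006],"yaw":0,"claw":0}
    - {"offset":[-0.0043,0.0039,-0.0082],"yaw":0,"claw":0}
    - {"offset":[-0.0052,0.0047,-0.01],"yaw":0,"claw":0}
    - {"offset":[-0.0052,0.0047,-0.01],"yaw":0,"claw":20}
    - {"offset":[-0.0052,0.0047,-0.01],"yaw":0,"claw":50}
    - {"offset":[-0.0052,0.0047,-0.01],"yaw":0,"claw":50}

```text
time_s: 11.4
eef_pos: [604.3, -73.1, 385.1]
tcp_rot: [0.971, -0.239, 0.0, 0.0]
contact_force: [0.3, 0.2, 0.3]
grip_width: 43.2
```

Run:
```python
from h import *
from station import arm,viewer
s=arm.get_state()
nw=np.array([-.551,-.160,.819])
print(s["contact_force"]@nw)
go(s,(609.3,-71,378),-21)
c=viewer.camera("wrist");p=np.load('p.npy')
o=[]
for h in (49,59):
  im=cv2.resize(c["frame"][100:310,180:310,::-1],None,fx=2.8,fy=2.8,interpolation=cv2.INTER_CUBIC)
  for th,col in((1.3,(0,255,0)),):
    for Q in(handle(th,h,-1,[(22,7,14),(22,-7,14),(-22,-7,14),(-22,7,14)]),handle(th,h,-1,[(22,7,14),(22,7,-24),(22,-7,-24),(22,-7,14)])):
      cv2.polylines(im,[((proj(c,world(p,Q))-[180,100]+.5)*2.8-.5).round().astype(np.int32)],True,col,1)
  o.append(im)
cv2.imwrite('pics/w6.png',np.hstack(o))
```

```text
0.0010305451221317276
pos [604.3 -73.1 385.1] head -27.7 tilt [ 0. -0. -1.] off [ 0.0034 -0.0042  0.0071] yaw -6.7 F [0.3 0.2 0.3] M [ 0.03 -0.03  0.03] w 43.2 t 11.4 q6 1.87
```

View pics/w6.png

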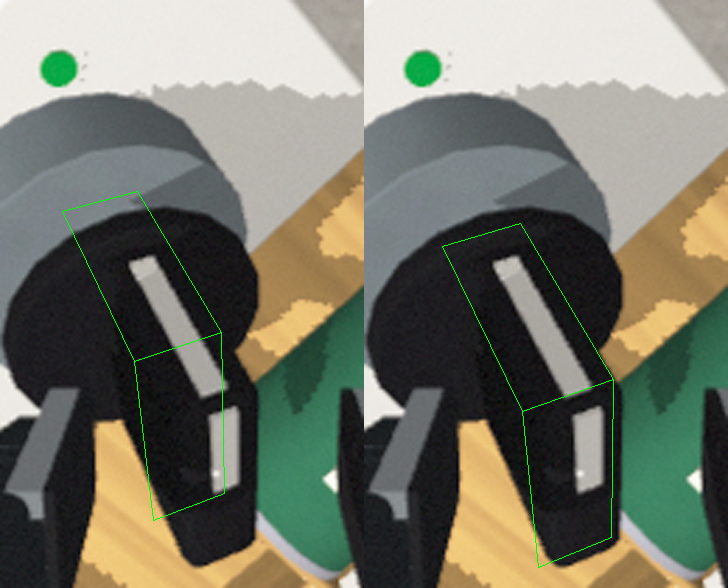

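The handle has popped out at the open end: it matches the h=59, 1.3 rad overlay, and external force is 0. The green tin is in the tray. I'll check numerically that the tin is at rest while working out the regrasp.

Run:
```python
from h import *
from station import arm,viewer
p=np.load('p.npy')
for i in range(2):
  c=viewer.camera("scene");hsv=cv2.cvtColor(c["frame"],cv2.COLOR_RGB2HSV)
  m=cv2.inRange(hsv,(60,80,30),(90,255,255)); m[:, :150]=0;m[:,330:]=0;m[:150]=0;m[320:]=0
  k,_,st,ce=cv2.connectedComponentsWithStats(m); j=[x for x in range(1,k) if st[x,4]>60]; print(st[j].tolist(),ce[j].round(1).tolist())
print(proj(c,world(p,[(-145,-60,70),(67,-60,85),(67,60,85)])).round(0))
s=arm.get_state(); go(s,(606.5,-71.8,382.3),-22)
```

```text
[] []
[] []
[[213. 185.]
 [218. 242.]
 [269. 236.]]
pos [604.3 -73.5 385.2] head -27.7 tilt [ 0. -0. -1.] off [ 0.0011 -0.0025  0.0029] yaw -5.7 F [-0.2  0.7  0.1] M [-0.01  0.01  0.05] w 42.6 t 11.55 q6 1.87
```

Run:
```python
from h import *
from station import viewer
p=np.load('p.npy')
for i in range(4):
  c=viewer.camera("wrist");hsv=cv2.cvtColor(c["frame"],cv2.COLOR_RGB2HSV)
  m=cv2.inRange(hsv,(60,80,20),(95,255,255))
  k,_,st,ce=cv2.connectedComponentsWithStats(m); j=1+np.argmax(st[1:,4]); print(st[j],ce[j].round(2))
# tin rim nearest the camera at tray: compare with box
T=[(-145+35*np.cos(t),-60+y,np.nan) for t in () for y in ()]
zc=47-145*np.tan(np.radians(5))+35
Q=np.array([(-145+35*np.cos(t),-60+y,zc+35*np.sin(t)) for t in np.linspace(0,np.pi,9) for y in(-52,52)])
q=proj(c,world(p,Q)); print(q.min(0).round(0),q.max(0).round(0))
```

```text
[ 270  186  110  118 5325] [316.35 239.43]
[ 270  186  110  118 5335] [316.38 239.45]
[ 270  186  110  118 5337] [316.42 239.43]
[ 271  186  109  118 5324] [316.5  239.37]
[251. 183.] [381. 306.]
```

carry_out:
  plan:
    - {"offset":[0.0011,-0.0025,0.003],"yaw":-5.7,"claw":50}
    - {"offset":[0.0011,-0.0025,0.003],"yaw":-5.7,"claw":50}
    - {"offset":[0.0011,-0.0025,0.003],"yaw":-5.7,"claw":30}
    - {"offset":[0.0011,-0.0025,0.003],"yaw":-5.7,"claw":20}
    - {"offset":[0.0011,-0.0025,0.003],"yaw":-5.7,"claw":0}
    - {"offset":[0.0011,-0.0025,0.003],"yaw":-5.7,"claw":0}
    - {"offset":[0.0011,-0.0025,0.003],"yaw":-5.7,"claw":0}
    - {"offset":[0.0011,-0.0025,0.003],"yaw":-5.7,"claw":0}

```text
time_s: 12.75
eef_pos: [606.7, -70.1, 383.6]
tcp_rot: [0.982, -0.19, 0.001, -0.002]
contact_force: [0.5, 5.1, 3.8]
grip_width: 18.5
```

Run:
```python
from h import *
from station import arm
s=arm.get_state()
nw=np.array([-.551,-.160,.819])
go(s,s["eef_pos"]-10*nw,-21)
```

```text
pos [606.7 -70.1 383.6] head -21.9 tilt [ 0.004  0.004 -1.   ] off [ 0.0045 -0.0035  0.0082] yaw -0.9 F [0.5 5.1 3.8] M [ 1.91 -0.59  0.36] w 18.5 t 12.75 q6 1.78
```

The tin is at rest and matches the expected tray outline. The handle is gripped again, so I'll press it in.

carry_out:
  plan:
    - {"offset":[0.001,-0.0007,0.0016],"yaw":0,"claw":0}
    - {"offset":[0.0018,-0.0014,0.0033],"yaw":0,"claw":0}
    - {"offset":[0.0027,-0.0021,0.005],"yaw":0,"claw":0}
    - {"offset":[0.0036,-0.0028,0.0066],"yaw":0,"claw":0}
    - {"offset":[0.0045,-0.0035,0.0082],"yaw":0,"claw":0}
    - {"offset":[0.005,-0.0039,0.009],"yaw":0,"claw":0}
    - {"offset":[0.005,-0.0039,0.009],"yaw":0,"claw":0}
    - {"offset":[0.005,-0.0039,0.009],"yaw":0,"claw":0}

```text
time_s: 13.75
eef_pos: [612.3, -68.4, 375.6]
tcp_rot: [0.982, -0.19, 0.001, -0.002]
contact_force: [-5.5, 5.5, 8.7]
grip_width: 18.5
```

Run:
```python
from h import *
from station import arm
s=arm.get_state()
nw=np.array([-.551,-.160,.819])
print(s["contact_force"]@nw)
go(s,(612.6-.551,-70-.16,155+218.3+.8),53)
```

```text
9.266823411387115
pos [612.3 -68.4 375.6] head -21.9 tilt [ 0.002  0.003 -1.   ] off [0.0004 0.0017 0.0015] yaw -74.9 F [-5.5  5.5  8.7] M [1.74 0.52 0.5 ] w 18.5 t 13.75 q6 1.78
```

carry_out:
  plan:
    - {"offset":[0.0002,0,0.0004],"yaw":-5,"claw":0}
    - {"offset":[0.0002,0,0.0004],"yaw":-10,"claw":0}
    - {"offset":[0.0002,0,0.0004],"yaw":-15,"claw":0}
    - {"offset":[0.0002,0,0.0004],"yaw":-21,"claw":0}
    - {"offset":[0.0002,0,0.0004],"yaw":-27,"claw":0}
    - {"offset":[0.0002,0,0.0004],"yaw":-33,"claw":0}
    - {"offset":[0.0002,0,0.0004],"yaw":-39,"claw":0}
    - {"offset":[0.0002,0,0.0004],"yaw":-39,"claw":0}

```text
time_s: 14.75
eef_pos: [612.4, -70.7, 375.7]
tcp_rot: [0.989, 0.147, 0.002, 0.002]
contact_force: [-6.0, -3.4, 9.6]
grip_width: 13.2
```

Run:
```python
from h import *
from station import arm
s=arm.get_state()
nw=np.array([-.551,-.160,.819])
print(s["contact_force"]@nw)
go(s,s["eef_pos"]+10*nw,53)
```

```text
11.756963251904411
pos [612.4 -70.7 375.7] head 17.0 tilt [ 0.004 -0.003 -1.   ] off [-0.0057 -0.     -0.0082] yaw -36.0 F [-6.  -3.4  9.6] M [-0.68  0.35 -0.04] w 13.2 t 14.75 q6 1.1
```

carry_out:
  plan:
    - {"offset":[0,0,0],"yaw":-5,"claw":0}
    - {"offset":[0,0,0],"yaw":-10,"claw":0}
    - {"offset":[0,0,0],"yaw":-15,"claw":0}
    - {"offset":[0,0,0],"yaw":-20,"claw":0}
    - {"offset":[0,0,0],"yaw":-25,"claw":0}
    - {"offset":[0,0,0],"yaw":-29,"claw":0}
    - {"offset":[0,0,0],"yaw":-29,"claw":0}
    - {"offset":[0,0,0],"yaw":-29,"claw":0}

```text
time_s: 15.75
eef_pos: [612.8, -73.8, 376.8]
tcp_rot: [0.922, 0.387, 0.002, 0.007]
contact_force: [-0.7, -16.4, 7.8]
grip_width: 12.9
```

Run:
```python
from h import *
from station import arm,viewer
s=arm.get_state()
nw=np.array([-.551,-.160,.819])
print(s["contact_force"]@nw)
go(s,s["eef_pos"]-3*nw,53)
```

```text
9.389005209224951
pos [612.8 -73.8 376.8] head 45.5 tilt [ 0.009 -0.012 -1.   ] off [0.0015 0.0008 0.0025] yaw -7.5 F [ -0.7 -16.4   7.8] M [-4.54 -1.13 -1.53] w 12.9 t 15.75 q6 0.6
```

carry_out:
  plan:
    - {"offset":[0.0003,0,0.0005],"yaw":-3,"claw":0}
    - {"offset":[0.0003,0,0.0005],"yaw":-6,"claw":0}
    - {"offset":[0.0003,0,0.0005],"yaw":-9,"claw":0}
    - {"offset":[0.0003,0,0.0005],"yaw":-12,"claw":0}
    - {"offset":[0.0003,0,0.0005],"yaw":-14,"claw":0}
    - {"offset":[0.0003,0,0.0005],"yaw":-14,"claw":0}
    - {"offset":[0.0003,0,0.0005],"yaw":-14,"claw":0}
    - {"offset":[0.0003,0,0.0005],"yaw":-14,"claw":0}

```text
time_s: 16.75
eef_pos: [612.8, -74.5, 378.2]
tcp_rot: [0.868, 0.496, 0.001, 0.009]
contact_force: [-5.8, -20.0, 15.3]
grip_width: 13.1
```

Run:
```python
from h import *
from station import arm,viewer
s=arm.get_state()
nw=np.array([-.551,-.160,.819])
print(s["contact_force"]@nw)
go(s,s["eef_pos"]+12*nw,53)
c=viewer.camera("wrist");pickle.dump(c,open('w7.pkl','wb'))
# white pointer strip on the bar: bright, elongated components near the handle
p=np.load('p.npy');g=c["frame"].min(2)
for th in(0,.15,.3):
  for h in(49,52): print(th,h,proj(c,world(p,handle(th,h,-1,[(22,0,14),(22,0,-24),(-22,0,14)]))).round(0).tolist())
m=((g>100)&(np.ptp(c["frame"],axis=2)<25)).astype(np.uint8)
k,_,st,ce=cv2.connectedComponentsWithStats(m)
for j in range(1,k):
  if 40<st[j,4]<3000:
    ys,xs=np.where(_==j); v=np.linalg.svd(np.c_[xs,ys]-ce[j],full_matrices=False)[2][0]
    print(st[j].tolist(),ce[j].round(0),np.degrees(np.arctan2(v[1],v[0])).round(1))
```

```text
18.91695813520783
pos [612.8 -74.5 378.2] head 59.4 tilt [ 0.011 -0.014 -1.   ] off [-0.0051 -0.0046 -0.0099] yaw 6.4 F [ -5.8 -20.   15.3] M [-5.14 -0.8  -1.63] w 13.1 t 16.75 q6 0.35
0 49 [[241.0, 231.0], [273.0, 175.0], [243.0, 289.0]]
0 52 [[237.0, 237.0], [271.0, 179.0], [240.0, 294.0]]
0.15 49 [[248.0, 234.0], [280.0, 177.0], [236.0, 286.0]]
0.15 52 [[245.0, 240.0], [278.0, 181.0], [234.0, 291.0]]
0.3 49 [[256.0, 238.0], [286.0, 180.0], [231.0, 283.0]]
0.3 52 [[253.0, 243.0], [284.0, 184.0], [228.0, 288.0]]
[81, 0, 61, 76, 1849] [117.  27.] 56.0
[239, 187, 35, 51, 553] [256. 212.] 119.7
[114, 191, 52, 57, 402] [138. 218.] 131.8
[223, 241, 23, 41, 461] [234. 259.] 111.4
[150, 242, 54, 46, 907] [177. 264.] 37.8
[234, 262, 47, 88, 2305] [258. 319.] 98.4
[124, 328, 23, 26, 246] [135. 340.] 138.2
[368, 328, 23, 26, 246] [379. 340.] 42.7
```

carry_out:
  plan:
    - {"offset":[0,0,0],"yaw":-2,"claw":0}
    - {"offset":[0,0,0],"yaw":-4,"claw":0}
    - {"offset":[0,0,0],"yaw":-6,"claw":0}
    - {"offset":[0,0,0],"yaw":-7,"claw":0}
    - {"offset":[0,0,0],"yaw":-7,"claw":0}
    - {"offset":[0,0,0],"yaw":-7,"claw":0}
    - {"offset":[0,0,0],"yaw":-7,"claw":0}
    - {"offset":[0,0,0],"yaw":-7,"claw":0}

```text
time_s: 17.8
eef_pos: [613.0, -75.7, 378.2]
tcp_rot: [0.838, 0.546, 0.001, 0.01]
contact_force: [-0.1, -23.9, 13.6]
grip_width: 13.2
```

```bash
cat > strip.py <<'E'
from h import *
p=np.load('p.npy')
def strip(c):
  """fit (turn, height) of the white strip on the pointer end face, from its centroid and direction"""
  m=((c["frame"].min(2)>100)&(np.ptp(c["frame"],axis=2)<25)).astype(np.uint8)
  k,L,st,ce=cv2.connectedComponentsWithStats(m); o=proj(c,world(p,handle(0,52,-1,[(22,0,-5)])))[0]
  js=[j for j in range(1,k) if 80<st[j,4]<1200]
  for j in sorted(js,key=lambda j:np.hypot(*(ce[j]-o)))[:2]:
    ys,xs=np.where(L==j); v=np.linalg.svd(np.c_[xs,ys]-ce[j],full_matrices=False)[2][0]
    nrm=np.array([-v[1],v[0]])
    ths=np.linspace(-.3,1.6,191)
    e=[abs(((proj(c,world(p,handle(t,h,-1,[(22,0,8),(22,0,-20)])))-ce[j])@nrm)).sum() for t in ths for h in [55]]
    print(st[j].tolist(),ce[j].round(1),"ang",np.degrees(np.arctan2(v[1],v[0])).round(1),"turn~",ths[np.argmin(e)].round(2),"err",min(e).round(1))
E
python3 - <<'E'
from strip import *
from station import arm,viewer
s=arm.get_state()
nw=np.array([-.551,-.160,.819])
print(s["contact_force"]@nw)
go(s,s["eef_pos"]+12*nw,53)
c=viewer.camera("wrist");pickle.dump(c,open('w8.pkl','wb'))
for f in('w','w5','w7','w8'): print(f); strip(pickle.load(open(f+'.pkl','rb')))
E
```

```text
15.019576504430125
pos [613.  -75.7 378.2] head 66.2 tilt [ 0.013 -0.016 -1.   ] off [-0.0045 -0.0051 -0.0099] yaw 13.2 F [ -0.1 -23.9  13.6] M [-5.95 -1.51 -2.9 ] w 13.2 t 17.8 q6 0.23
w
[248, 175, 21, 31, 218] [258.  189.9] ang 118.2 turn~ 0.08 err 0.2
[246, 208, 9, 21, 132] [249.9 217.8] ang 81.0 turn~ -0.3 err 17.7
w5
[240, 182, 37, 50, 546] [258.2 206.6] ang 58.9 turn~ 1.35 err 0.6
[271, 236, 21, 46, 463] [279.5 257.4] ang 72.9 turn~ 1.34 err 11.8
w7
[239, 187, 35, 51, 553] [256.  211.9] ang 119.7 turn~ 0.07 err 0.3
[223, 241, 23, 41, 461] [234.4 259.3] ang 111.4 turn~ 0.08 err 7.1
w8
[241, 185, 38, 48, 542] [259.  208.9] ang 124.2 turn~ 0.03 err 0.1
[275, 237, 17, 46, 462] [282.2 257.3] ang 83.6 turn~ 1.6 err 26.3
```

The known-shut reference frame reads 0.08. The last two readings are 0.07 and 0.03, with rising moment, so the handle is against the shut stop. Letting it up and releasing.

carry_out:
  plan:
    - {"offset":[-0.001,-0.001,-0.002],"yaw":0,"claw":0}
    - {"offset":[-0.0018,-0.002,-0.004],"yaw":0,"claw":0}
    - {"offset":[-0.0027,-0.003,-0.006],"yaw":0,"claw":0}
    - {"offset":[-0.0036,-0.004,-0.008],"yaw":0,"claw":0}
    - {"offset":[-0.0045,-0.005,-0.0099],"yaw":0,"claw":0}
    - {"offset":[-0.0045,-0.005,-0.0099],"yaw":0,"claw":20}
    - {"offset":[-0.0045,-0.005,-0.0099],"yaw":0,"claw":50}
    - {"offset":[-0.0045,-0.005,-0.0099],"yaw":0,"claw":60}

```text
time_s: 18.85
eef_pos: [606.5, -71.7, 382.0]
tcp_rot: [0.834, 0.552, 0.0, -0.0]
contact_force: [-0.2, 0.4, 0.3]
grip_width: 50.8
```

Run:
```python
from strip import *
from station import arm,viewer
s=arm.get_state(); go(s,(612.6,-66.6,465.4),53)
c=viewer.camera("wrist"); strip(c)
```

```text
pos [606.5 -71.7 382. ] head 67.0 tilt [-0.     0.001 -1.   ] off [ 0.0071  0.0036 -0.0834] yaw 14.0 F [-0.2  0.4  0.3] M [ 0.01 -0.03 -0.01] w 50.8 t 18.85 q6 0.22
[256, 202, 38, 50, 576] [274.6 226.8] ang 122.4 turn~ 0.03 err 0.1
[247, 255, 15, 30, 295] [253.9 269.2] ang 99.4 turn~ -0.21 err 19.1
```

Released with zero force. I'll retreat vertically to the same hover pose as the first wrist picture, for a direct comparison.

carry_out:
  plan:
    - {"offset":[0,0,-0.02],"yaw":0,"claw":60}
    - {"offset":[0,0,-0.04],"yaw":0,"claw":60}
    - {"offset":[0.0071,0.0036,-0.0834],"yaw":9,"claw":50}
    - {"offset":[0.0071,0.0036,-0.0834],"yaw":14,"claw":50}
    - {"offset":[0.0071,0.0036,-0.0834],"yaw":14,"claw":50}
    - {"offset":[0.0071,0.0036,-0.0834],"yaw":14,"claw":50}
    - {"offset":[0.0071,0.0036,-0.0834],"yaw":14,"claw":50}
    - {"offset":[0.0071,0.0036,-0.0834],"yaw":14,"claw":50}

```text
time_s: 19.9
eef_pos: [612.7, -66.6, 465.1]
tcp_rot: [0.895, 0.447, -0.0, -0.0]
contact_force: [0.8, -0.7, -0.6]
grip_width: 42.9
```

Run:
```python
from strip import *
from station import arm,viewer
go(arm.get_state(),(612.6,-66.6,465.4),53)
c=viewer.camera("wrist"); strip(c); w=pickle.load(open('w.pkl','rb'))
print((-w["R"].T@w["t"]+c["R"].T@c["t"]).round(1))
f=lambda x:cv2.resize(x["frame"][:,60:420,::-1],(399,426))
im=np.hstack([f(w),f(c)])
for i,x in enumerate((w,c)):
  Q=handle(0,59,-1,[(22,7,14),(22,-7,14),(-22,-7,14),(-22,7,14)])
  q=(proj(x,world(p,Q))-[60,0])*1.109+[399*i,0]
  cv2.polylines(im,[q.round().astype(np.int32)],True,(0,255,255),1)
cv2.imwrite('pics/w9.png',im)
```

```text
pos [612.7 -66.6 465.1] head 53.1 tilt [-0.001  0.    -1.   ] off [-0.     -0.0001 -0.0003] yaw 0.1 F [ 0.8 -0.7 -0.6] M [ 0.06 -0.03  0.01] w 42.9 t 19.9 q6 0.48
[247, 174, 21, 31, 207] [257.  189.7] ang 118.0 turn~ 0.04 err 0.2
[245, 208, 10, 21, 132] [249.6 217.7] ang 78.4 turn~ -0.3 err 21.8
[-0.4  0.3  0.3]
```

View pics/w9.png

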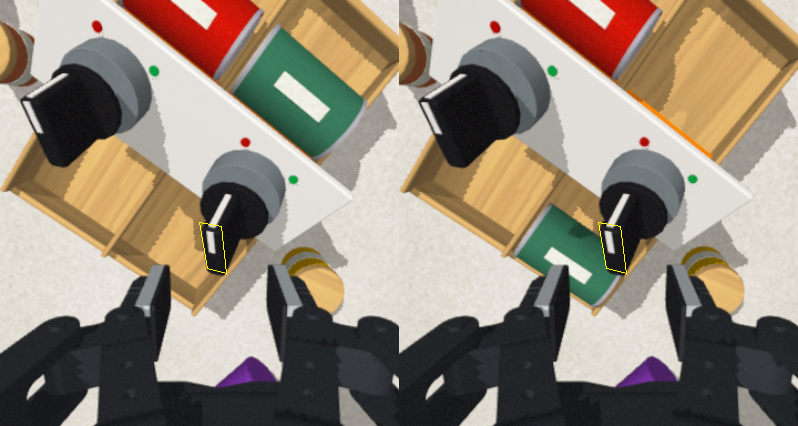

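The before/after pair shows the handle in the same popped-out, shut position, with the strip centroid within 1 px. The orange gate is up again at (675,120), the green tin is in the tray at (570,255), and the red tin and its handle haven't moved. Handing in.

```bash
python3 -c "
from station import arm
print(arm.hand_in())"
```

```text
the job is handed in; nothing more can be done
None
```

The green tin was in the right lane and is now lying in the front tray. Its handle is back at shut and popped out. I gripped the handle with the tool vertical, pressed it in, turned it to open and let it up. Once the tin was at rest, I did the same back to shut. The job was handed in at about 20 s of the 48 s allowed.

**Last checks:**
- **Handle:** from the same viewpoint, the pointer strip is within 1 px of where it was at the start. It reads 0.04 rad now against 0.08 rad at the start, a difference within the 0.05 play.
- **Gate and tins:** the orange gate is up again, the tin's outline matches the tray position, and the red tin and its handle look unmoved.
- **Jars and plant:** the yellow jar looks unmoved, and the arm stayed clear of the plant and the other jar. I did not re-measure those two at the end.
- **Contact:** the tool was free of everything when I handed in, with external force under about 1.3 N.

**What went less well:**
- **High wrist force:** while turning to open, the wrist force reached about 102 N (limit 120 N). I think the fingertips were bottoming on the handle's disc. I backed off at once and finished the turn with less press.
- **Gripper body load:** I couldn't check the 40 N limit on the gripper's body separately. Only the fingers looked to be in contact.
- **Failed check:** one look for the tin through the scene camera found nothing, probably because the console hid it. I confirmed the tin's position with the wrist camera instead.

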